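# Slide the stone slab home into the empty corner of the display ledge

### The arm

A 6-joint arm with a two-finger parallel gripper is mounted at the origin on the work surface. World frame = base frame: x ahead of the robot, y to its left, z up, the work surface at z = 0. Lengths are in m, angles in degrees, forces in N, time in s.
With the tool pointing down it reaches from about 0.275 to 0.85 m from the base axis. Payload 19 kg.
Tool frame: the origin (TCP) lies at the very end of the fingers, on their centre line; the grasp point (between the pads) lies 19 mm behind it (bot.pinch_z is the distance from the TCP to the grasp point, in m); x points along the fingers, z is the direction in which the jaws open and shut, and the axes are right-handed (so a half turn about x gives the same grasp; the last joint's range is limited). The gripper opens to 85 mm and grips with 20 to 120 N. Pads are 22 mm wide; open, the fingers measure 114 mm over their backs; the gripper's body (76 mm by 85 mm) begins 54 mm behind the grasp point. The pads swing forward as they close: fully open they stand 13 mm farther back than shut.
Start: joints at [-75.974, 8.623, 82.357, -0, 89.026, -7.678], TCP at [0.213, -0.534, 0.211] pointing down, gripper open.
Joint ranges: [-160.23, 160.23], [-39.13, 120.54], [6.94, 153.29], [-79.49, 259.48], [9.18, 160.14], [-161.06, 161.06]. Speed limits (degrees/s): [108.29, 108.29, 127.2, 172.46, 172.46, 172.46].

### API

Orientations are given as [roll, pitch, yaw] about the fixed x, y, z axes, in that order (R = Rz(yaw) Ry(pitch) Rx(roll)).
In Python, from bench import bot gives the robot as it stands. Calls block until the motion is done:
- bot.reach(position, orientation): joint-space move of the TCP to a pose.
- bot.servo_line(position, rate=0.15, ori=None, force_limit=None): straight line of the TCP; ori=None keeps the orientation; rate is the mean speed in m/s. With force_limit (N) it stops when the force on the tool has changed by that much, and returns True; else False.
- bot.goto_joints(angles): joint-space move.
- bot.gripper_to(opening, squeeze=None): finger opening in m; squeeze is the grip in N (None keeps the last); returns when the fingers have stopped.
- bot.hold(seconds).
- bot.ik(position, orientation): joint angles nearest the present ones, or None.
- bot.read_state(): the state.
- bot.get_image(name): name is "scene" or "top"; returns a dict with "pixels" (420x560x3 uint8, red, green, blue), "z_map" (420x560 float32, m along the optical axis (not along the pixel's ray), 0 where there is no reading), "camera_matrix" (3x3 intrinsics, pixels), "cam_to_world" (4x4, takes a point from camera to world coordinates). Camera axes: x right, y down, z forward; pixel columns grow to the right and rows downward; lengths in m; the calibration is good to about 2 mm. A picture is of the moment at which its call begins.
A pose or a line that the arm cannot do raises bot.IKError and nothing moves.
- bot.finish_job(): hands the job in, once; it reports no verdict.
The state is a dict: "clock": time; "qpos": joint angles; "joint_velocities": joint speeds; "tau": joint torques, N m; "position": TCP position; "eef_rot": TCP orientation; "ft_force": force on the tool from outside, world axes, zero at the start; "moment": the same for the moment, N m; "finger_gap": finger opening in m.
Only numpy, scipy, OpenCV 4.12 (cv2) and the standard library are available. Lean on these libraries where they do the work, as an engineer would, in place of code of your own. Each camera call takes 0.05 s, during which the arm holds its last target.

### The job

Push the rectangular stone slab along the table into the empty corner of the wooden display ledge, over the grey felt pad, until it sits flush against both the long rail and the end block there. Only slide it: do not lift or tip it, and leave the jar, the bangle and the bead dish where they are.

Things in the scene. Friction and masses are not known exactly. Their poses are not given: they have to be found in the camera images.
- slab: The loose polished white stone slab, a rectangular block lying flat: 88 mm along its x, 100 mm along its y, 25 mm thick; weighs about 0.43 to 0.76 kg, and takes up to about 15 N to slide. Origin at the centre of its underside, z up. It starts in front of the ledge (on the robot's side), up to about 26 degrees askew to it.
- ledge: Fixed dark wooden ledge, 22 mm high. Origin on the table, mid-length of the long rail's inner face (towards the robot); x points away from the robot into the 18 mm thick rail, y along it to the left. At each end an 18 mm thick block juts 80 mm towards the robot; the blocks' inner faces are at y = +220 and -220 mm, forming two square corners: one holds the jar, one is empty.
- pad: Thin grey felt pad flat on the table (88 mm along x, 100 mm along y, obstructs nothing) marking the empty corner. Origin at its centre, axes parallel to the ledge's. Its edges meet rail and end block: centre 44 mm from the rail, 50 mm from the end block (ledge y = +170 or -170 mm). The slab sitting home covers it exactly.
- jar: Bystander: a small loose white round lidded jar, 60 mm across, 55 mm high, standing in the ledge's other corner (its centre 44 mm from the rail and 50 mm from the end block). Origin at the centre of its underside.
- bangle: Bystander: a loose dark grey-green stone bangle lying flat, 78 mm across, 12 mm high, off to one side. Origin at the centre of its underside.
- dish: Bystander: a loose dark round dish of white beads, 92 mm across at the rim, 24 mm high, off to the other side. Origin at the centre of its underside.
Things that resemble listed ones, but are neither listed nor needed, are in the scene too. Of the things like the slab, leave any that is turquoise; of the rest the smaller one is meant.

How it is judged (in metres and radians):
At the end, for the whole second after the job is handed in: The slab lies flat and still over the pad in the empty corner: its centre within 4 mm of the pad's centre both towards the rail and towards the end block, and square to the ledge within 0.05 rad (about 3 degrees) (x of slab in the frame of pad between -0.004 and 0.004 m and y of slab in the frame of pad between -0.004 and 0.004 m and angle between the y axis of slab and the y axis of pad, either way round below 0.05 rad and height (world z) of slab below 0.004 m and angle between slab's own z axis and vertical below 0.04 rad and linear speed of slab below 0.01 m/s); the robot touches nothing.
It fails at once if the slab is lifted off the table (more than 10 mm) (height (world z) of slab above 0.01 m).
It fails at once if the slab is tipped (more than 0.15 rad) (angle between slab's own z axis and vertical above 0.15 rad).
It fails at once if the jar is disturbed (moved more than 15 mm) (distance of jar from where it was at the start of the episode above 0.015 m).
It fails at once if the bangle is disturbed (moved more than 15 mm) (distance of bangle from where it was at the start of the episode above 0.015 m).
It fails at once if the dish is disturbed (moved more than 15 mm) (distance of dish from where it was at the start of the episode above 0.015 m).
It also fails if it takes over 72 s, if anything falls off the work surface, if the arm or the gripper's body presses on something with over 40 N, if the wrist force passes 120 N, or if a joint passes its speed limit or range.

## Working session

There is one attempt and no reset: what is moved stays moved. The work goes in short steps, each a Python script; the robot and the scene stay as the last script left them, time stands still between calls to the robot, and variables do not carry over. Pictures are saved under pics/ and viewed, and the job is handed in when it is done.

```bash
mkdir -p pics; ls; python3 - <<'E'
from bench import bot
import cv2,numpy as np
for n in("scene","top"):
    d=bot.get_image(n); cv2.imwrite(f"pics/{n}0.png",d["pixels"][:,:,::-1]); np.savez(f"{n}0.npz",**d)
    print(n,d["camera_matrix"].round(1).tolist(),d["cam_to_world"].round(3).tolist())
print(bot.read_state())
E
```

```text
pics
scene [[385.3, 0.0, 275.8], [0.0, 385.3, 204.7], [0.0, 0.0, 1.0]] [[0.262, 0.836, -0.482, 1.04], [0.965, -0.231, 0.124, -0.138], [-0.008, -0.498, -0.867, 0.997], [0.0, 0.0, 0.0, 1.0]]
top [[388.7, 0.0, 286.0], [0.0, 388.7, 211.2], [0.0, 0.0, 1.0]] [[-0.02, -0.998, 0.064, 0.437], [-1.0, 0.019, -0.006, 0.005], [0.005, -0.064, -0.998, 1.103], [0.0, 0.0, 0.0, 1.0]]
{'clock': 0.1, 'qpos': array([-7.59735973e+01,  8.64885479e+00,  8.23874673e+01, -1.43562316e-03,
        8.90242610e+01, -7.67693996e+00]), 'joint_velocities': array([ 0.0328636 , -0.04594571, -0.17490069,  0.03027397, -0.00682876,
        0.03544782]), 'tau': array([ 3.99267068e-03, -7.14383626e+01, -5.71790206e+01,  8.91745344e-08,
        7.16353286e-03,  7.54728444e-05]), 'position': array([ 0.21256114, -0.53402881,  0.21064441]), 'eef_rot': array([173.68031038,  89.93939998, 105.38367821]), 'ft_force': array([0.39600191, 1.34587085, 0.65187949]), 'moment': array([-0.05164414,  0.00585986, -0.04035686]), 'finger_gap': 0.08593487002725238}
```

View pics/scene0.png

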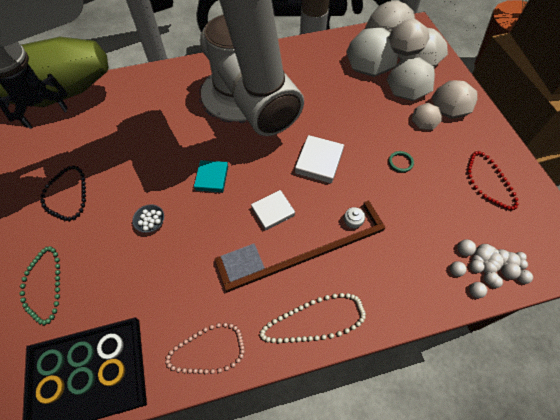

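View pics/top0.png

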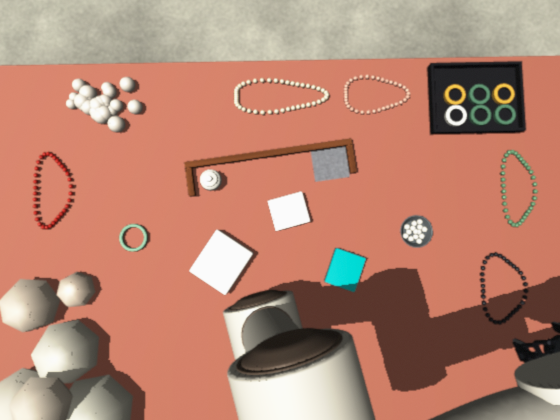

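The scene shows the smaller white slab at about (273,210) in the scene view and (289,211) in the top view. The decoys are the larger white slab (222,262) and the turquoise one (345,268). The pad is in the ledge's right corner at (331,163) in the top view, the jar is at (209,180), the bangle at (133,237) and the dish at (416,231).

```bash
cat > h.py <<'E'
import numpy as np,cv2
def load(n): return dict(np.load(n))
def cast(d,uv,z):
    uv=np.atleast_2d(np.asarray(uv,float)); K=d["camera_matrix"];T=d["cam_to_world"]
    r=np.c_[(uv-K[:2,2])/[K[0,0],K[1,1]],np.ones(len(uv))]@T[:3,:3].T
    s=(z-T[2,3])/r[:,2]; return T[:3,3]+r*s[:,None]
def tri(d1,p1,d2,p2):
    A=[];b=[]
    for d,p in((d1,p1),(d2,p2)):
        a=cast(d,p,0)[0];o=d["cam_to_world"][:3,3];v=(a-o)/np.linalg.norm(a-o);P=np.eye(3)-np.outer(v,v);A.append(P);b.append(P@o)
    return np.linalg.lstsq(np.vstack(A),np.hstack(b),rcond=None)[0]
def comp(mask,uv,r=15):
    n,l,s,c=cv2.connectedComponentsWithStats(mask.astype(np.uint8))
    i=min(range(1,n),key=lambda i:np.linalg.norm(c[i]-uv)+(1e3 if s[i,4]<60 else 0))
    return l==i,s[i],c[i]
def quad(m):
    # sub-pixel: fit lines to the contour points per side
    c=max(cv2.findContours(m.astype(np.uint8),cv2.RETR_EXTERNAL,cv2.CHAIN_APPROX_NONE)[0],key=cv2.contourArea)
    for e in np.arange(2,12,.5):
        q=cv2.approxPolyDP(c,e,True)[:,0]
        if len(q)<=4: break
    return q,c[:,0]
E
python3 - <<'E'
from h import *
for n,sl,pad in(("top",(289,211),(331,163)),("scene",(273,210),(241,262))):
    d=load(n+"0.npz");p=d["pixels"];hsv=cv2.cvtColor(p,cv2.COLOR_RGB2HSV)
    x,y=sl;print(n,"slab",p[y,x-25:x+26:5].tolist());print([p[y+k,x].tolist() for k in range(-24,25,4)])
    x,y=pad;print("pad",p[y,x,:],hsv[y,x])
    z=d["z_map"];print("z",z[sl[1],sl[0]])
    cv2.imwrite(f"pics/{n}z.png",cv2.resize(p[130:300,170:390] if n=="top" else p[130:300,200:400],None,fx=3.5,fy=3.5,interpolation=cv2.INTER_NEAREST)[:,:,::-1])
E
```

```text
top slab [[214, 130, 106], [206, 141, 122], [251, 251, 251], [251, 251, 251], [251, 251, 251], [251, 251, 251], [251, 251, 251], [251, 251, 251], [251, 251, 251], [102, 60, 50], [212, 128, 104]]
[[213, 129, 105], [213, 129, 106], [249, 247, 244], [251, 251, 251], [251, 251, 251], [251, 251, 251], [251, 251, 251], [251, 251, 251], [251, 251, 251], [251, 251, 251], [194, 171, 160], [213, 129, 105], [213, 129, 106]]
pad [151 151 154] [120   5 154]
z 1.0814844
scene slab [[145, 79, 63], [39, 32, 30], [230, 229, 221], [229, 228, 226], [231, 231, 227], [230, 231, 228], [230, 229, 227], [231, 233, 230], [228, 230, 227], [227, 233, 229], [163, 88, 68]]
[[163, 92, 74], [163, 86, 70], [233, 237, 229], [230, 231, 227], [231, 230, 225], [229, 229, 223], [230, 231, 228], [230, 231, 226], [230, 230, 226], [235, 232, 227], [96, 69, 59], [159, 84, 68], [166, 95, 76]]
pad [110 112 119] [113  19 119]
z 1.111739
```

View pics/topz.png

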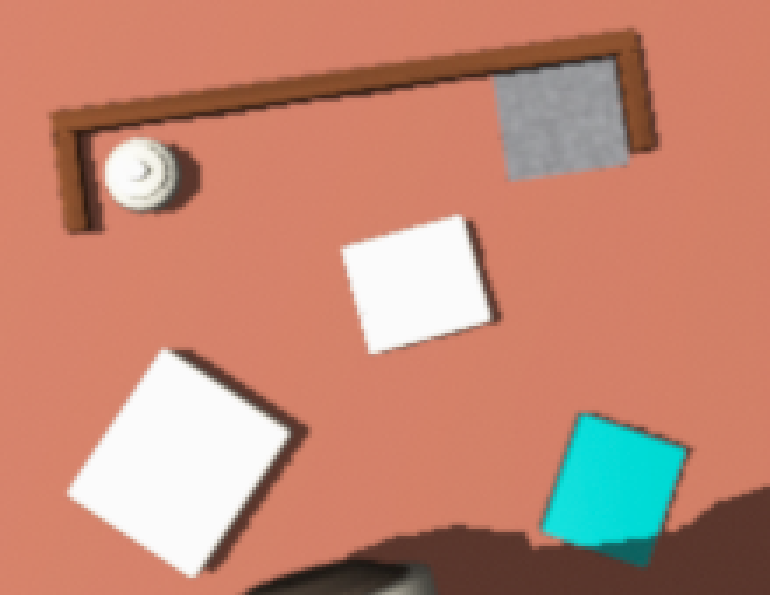

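View pics/scenez.png

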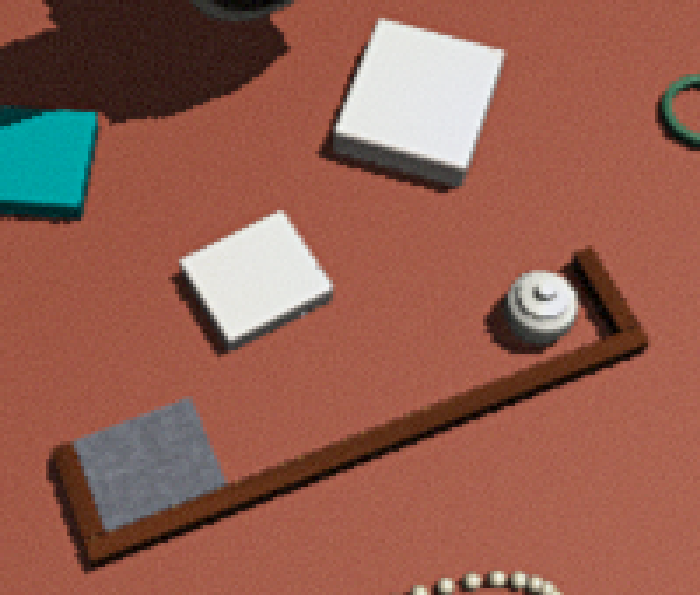

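```bash
cat >> h.py <<'E'
def corners(m,inset=0.5):
    c=quad(m)[1]; q=cv2.boxPoints(cv2.minAreaRect(c)); q2,_=quad(m)
    if len(q2)==4: q=q2.astype(float)
    cen=q.mean(0);L=[]
    for i in range(4):
        a,b=q[i],q[(i+1)%4];t=(b-a)/np.linalg.norm(b-a);n=np.array([-t[1],t[0]])
        s=(c-a)@t;h=(c-a)@n;k=(abs(h)<2.5)&(s>4)&(s<np.linalg.norm(b-a)-4)
        f=cv2.fitLine(c[k].astype(np.float32),cv2.DIST_HUBER,0,.01,.01).ravel()
        v=f[:2];n=np.array([-v[1],v[0]]);p=f[2:]
        if (p-cen)@n<0:n=-n
        L.append((n,n@p+inset))
    return np.array([np.linalg.solve([L[i-1][0],L[i][0]],[L[i-1][1],L[i][1]]) for i in range(4)])
def slabmask(d,uv):
    p=d["pixels"].astype(int);lo=195 if d["cam_to_world"][2,3]>1.05 else 185
    return comp(p.min(2)>lo,uv)[0]
def padmask(d,uv):
    p=d["pixels"].astype(int);m=(abs(p[...,0]-p[...,2])<28)&(p[...,0]<185)&(p[...,0]>75)
    m=cv2.morphologyEx(m.astype(np.uint8),cv2.MORPH_OPEN,np.ones((3,3)));return comp(cv2.morphologyEx(m,cv2.MORPH_CLOSE,np.ones((3,3))),uv)[0]
E
python3 - <<'E'
from h import *
t=load("top0.npz");s=load("scene0.npz")
def rep(name,f,ut,us,z):
    ct=corners(f(t,ut));cs=corners(f(s,us))
    wt=cast(t,ct,z);ws=cast(s,cs,z)
    j=[int(np.argmin(np.linalg.norm(ws-w,axis=1))) for w in wt]
    print(name,ct.round(1).tolist())
    for w in (wt,ws[j]): print(w[:,:2].round(4).tolist(),"sides",[round(float(np.linalg.norm(w[i]-w[i-1])),4) for i in range(4)],"c",w.mean(0).round(4), "ang",[round(float(np.degrees(np.arctan2(*(w[i]-w[i-1])[[1,0]]))),2) for i in range(4)])
    print("tri z",[tri(t,ct[i],s,cs[j[i]]).round(4).tolist() for i in range(4)])
rep("slab",slabmask,(289,211),(273,210),.025)
rep("pad",padmask,(331,163),(241,262),0)
# ledge
for n,d in(("top",t),("scene",s)):
    h=cv2.cvtColor(d["pixels"],cv2.COLOR_RGB2HSV);
    x=(150,30) 
    print(n,h[155,250] if n=="top" else h[255,310])
E
```

```text
slab [[301.29998779296875, 191.10000610351562], [266.8999938964844, 200.10000610351562], [274.79998779296875, 230.8000030517578], [309.79998779296875, 220.89999389648438]]
[[0.5612, -0.0448], [0.5379, 0.0513], [0.452, 0.0309], [0.4775, -0.0666]] sides [0.0866, 0.0989, 0.0883, 0.1008] c [ 0.5072 -0.0073  0.025 ] ang [14.61, 103.66, -166.65, -75.35]
[[0.5607, -0.0454], [0.5364, 0.0474], [0.453, 0.0262], [0.4776, -0.0678]] sides [0.0861, 0.0959, 0.0861, 0.0972] c [ 0.5069 -0.0099  0.025 ] ang [15.08, 104.65, -165.77, -75.32]
tri z [[0.5611, -0.0451, 0.0256], [0.5373, 0.0492, 0.0259], [0.4516, 0.0288, 0.0219], [0.4774, -0.0672, 0.0244]]
pad [[345.6000061035156, 145.60000610351562], [310.6000061035156, 150.89999389648438], [315.20001220703125, 180.89999389648438], [350.0, 175.89999389648438]]
[[0.6933, -0.1764], [0.6795, -0.0753], [0.5926, -0.0864], [0.605, -0.1863]] sides [0.0888, 0.102, 0.0877, 0.1007] c [ 0.6426 -0.1311  0.    ] ang [6.41, 97.74, -172.72, -82.9]
[[0.6824, -0.1765], [0.6706, -0.0769], [0.5889, -0.0878], [0.6022, -0.1867]] sides [0.0809, 0.1003, 0.0824, 0.0998] c [ 0.636 -0.132  0.   ] ang [7.29, 96.78, -172.4, -82.34]
tri z [[0.689, -0.1747, 0.0175], [0.6761, -0.076, 0.0138], [0.5916, -0.087, 0.0054], [0.6043, -0.186, 0.0044]]
top [ 11 169 130]
scene [ 10 201  90]
```

```bash
python3 - <<'E'
from h import *
t=load("top0.npz");s=load("scene0.npz")
for n,d,uv in(("top",t,(265,158)),("scene",s,(300,255))):
    h=cv2.cvtColor(d["pixels"],cv2.COLOR_RGB2HSV).astype(int)
    if n=="top": m=(h[...,1]>145)&(h[...,2]<165)&(h[...,2]>95)
    else: m=(h[...,1]>165)&(h[...,2]<125)&(h[...,2]>50)
    m[:130]=0;m[300:]=0;m[:,:180]=0;m[:,390:]=0
    m=comp(m,uv)[0]; print(n,m.sum())
    cv2.imwrite(f"pics/m{n}.png",(m*255).astype(np.uint8)[130:300,180:400])
    v,u=np.nonzero(m);w=cast(d,np.c_[u,v],.022)
    a=np.radians(7.2)
    for it in range(3):
        ex=np.array([np.cos(a),np.sin(a)]);ey=np.array([-ex[1],ex[0]])
        X=w[:,:2]@ex;Y=w[:,:2]@ey
        # rail ends, per-Y bin extent over interior (no blocks)
        ymin,ymax=Y.min(),Y.max()
        b=np.arange(ymin+.03,ymax-.03,.006)
        r=[(y+.003,X[(Y>=y)&(Y<y+.006)].min(),X[(Y>=y)&(Y<y+.006)].max()) for y in b if ((Y>=y)&(Y<y+.006)).sum()>3]
        r=np.array(r);p1=np.polyfit(r[:,0],r[:,1],1);p2=np.polyfit(r[:,0],r[:,2],1)
        mid=(r[:,1]+r[:,2])/2;p=np.polyfit(r[:,0],mid,1);k=abs(mid-np.polyval(p,r[:,0]))<.003
        p=np.polyfit(r[k,0],mid[k],1)
        a-=np.arctan(p[0])
    print("angle",np.degrees(a),"width",(r[:,2]-r[:,1]).mean(),"rail mid X",np.median(mid),"inner",np.median(mid)-.009,"Y",ymin,ymax,ymax-ymin, "home X",np.median(mid)-.053,"Y",(ymin+ymax)/2-.17, "home", (np.median(mid)-.053)*ex+((ymin+ymax)/2-.17)*ey)
E
```

```text
top 1336
angle 7.182344763512143 width 0.014469800955395096 rail mid X 0.6723571066343699 inner 0.6633571066343699 Y -0.2769492676513532 0.19879164866679944 0.47574091631815263 home X 0.6193571066343698 Y -0.2090788094922769 home [ 0.64063779 -0.13000155]
scene 1254
angle 7.201100002945064 width 0.014633349733065876 rail mid X 0.6724643893192351 inner 0.6634643893192351 Y -0.2784356148046314 0.1954718140972853 0.4739074289019167 home X 0.6194643893192351 Y -0.21148190035367306 home [ 0.64108798 -0.13216252]
```

Both views agree: ledge yaw is 7.19°, its length is 0.475 m (0.476 expected), and home is (0.641, -0.131). The triangulated slab top is about 24–26 mm high at three corners and 22 mm at the fourth, against 25 mm expected. Next I push towards the rail.

```bash
cat > r.py <<'E'
from bench import bot
from h import *
A=7.19;a=np.radians(A);EX=np.array([np.cos(a),np.sin(a)]);EY=np.array([-EX[1],EX[0]]);HOME=np.array([.6409,-.1311])
def W(x,y,z): return [*(HOME+x*EX+y*EY),z]   # pad frame -> world
def P(p): q=np.array(p[:2])-HOME; return np.array([q@EX,q@EY])
def ori(yaw,pos):
    q0=bot.read_state()["qpos"];best=None
    for y in(yaw,yaw-180):
        q=bot.ik(pos,[0,90,y])
        if q is not None:
            c=abs(np.array(q)-q0).max()
            if best is None or c<best[0]:best=(c,y)
    return [0,90,best[1]]
def look(tag):
    out=[]
    for n in("top","scene"):
        d=bot.get_image(n);cv2.imwrite(f"pics/{n}_{tag}.png",d["pixels"][:,:,::-1]);np.savez(f"{n}_{tag}.npz",**d)
E
python3 - <<'E'
from r import *
s=P([.507,-.009]);print("slab",s)
bot.gripper_to(.05)
o=ori(A+90,W(s[0]-.08,s[1],.12));print(o)
bot.reach(W(s[0]-.08,s[1],.12),o)
bot.servo_line(W(s[0]-.08,s[1],.006),.1)
st=bot.read_state();print(st["position"],P(st["position"]),st["finger_gap"],st["ft_force"],st["clock"])
r=bot.servo_line(W(-.065,s[1],.006),.05,force_limit=26)
st=bot.read_state();print(r,P(st["position"]),st["ft_force"],st["clock"])
look("A")
E
```

```text
slab [-0.11756504  0.13789881]
[0, 90, -82.81]
[ 0.42799418 -0.01909747  0.00651338] [-0.1972134   0.13776912] 0.05023037666230626 [-0.26347657 -0.01877781 -0.07368245] 3.8667
False [-0.06508888  0.13786667] [ 0.24108555 -1.28255553  0.44064465] 6.6667
```

View pics/scene_A.png

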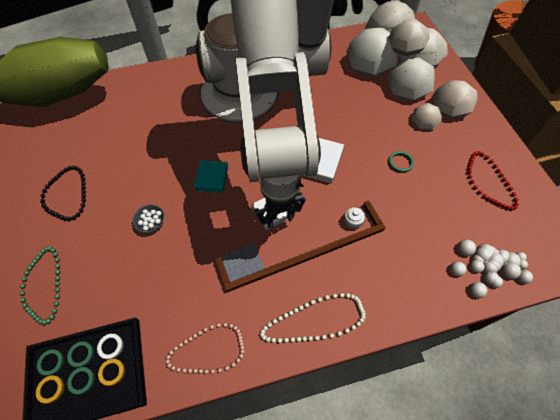

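```bash
python3 - <<'E'
import cv2
a=cv2.imread("pics/scene_A.png")[150:280,200:390];cv2.imwrite("pics/sA.png",cv2.resize(a,None,fx=4,fy=4))
a=cv2.imread("pics/top_A.png")[130:300,170:390];cv2.imwrite("pics/tA.png",cv2.resize(a,None,fx=3.5,fy=3.5))
E
```

```text
(no output)
```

View pics/sA.png

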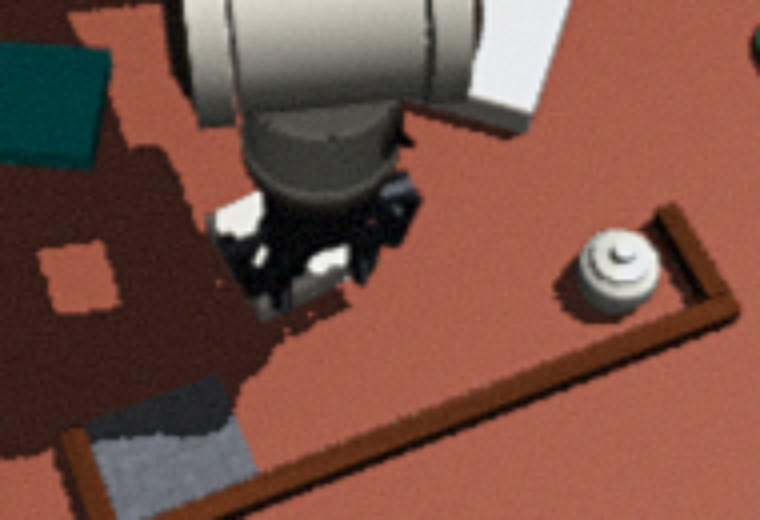

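View pics/tA.png

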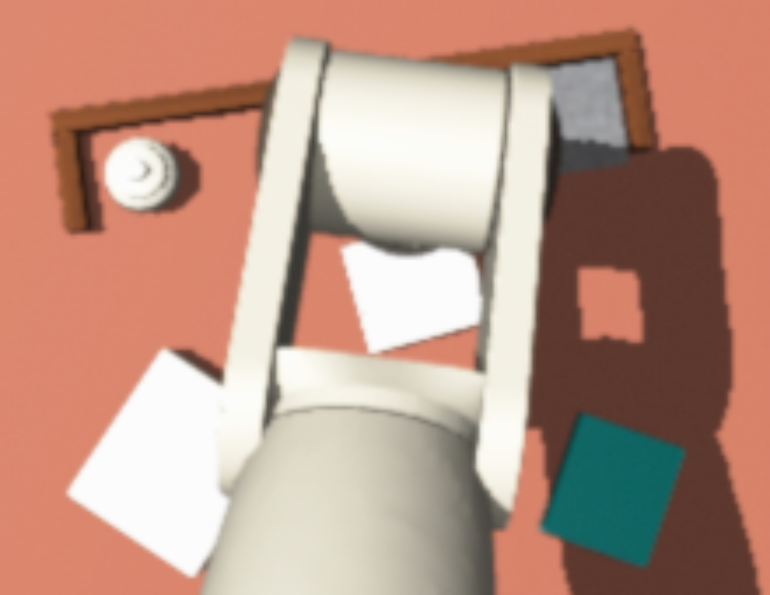

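The slab has not moved: its corner is still at (252,204) in the scene view and the fingers appear to be above it. I'll check the fingertip height in the depth maps.

```bash
python3 - <<'E'
from r import *
for n in("scene","top"):
    d=load(n+"_A.npz");p=d["pixels"].astype(int);z=d["z_map"];K=d["camera_matrix"];T=d["cam_to_world"]
    v,u=np.mgrid[:420,:560];X=np.stack([(u-K[0,2])/K[0,0]*z,(v-K[1,2])/K[1,1]*z,z],-1)@T[:3,:3].T+T[:3,3]
    if n=="scene":
        for vv in range(188,234,3): print(vv,[f"{int(p[vv,uu].sum()/3)}:{X[vv,uu,2]*1000:.0f}" for uu in range(248,310,4)])
st=bot.read_state();print(st["position"],st["finger_gap"])
E
```

```text
188 ['107:1', '105:0', '107:1', '66:224', '48:252', '53:264', '57:274', '58:278', '57:276', '53:276', '52:273', '53:263', '18:260', '110:-1', '113:5', '112:-2']
191 ['111:2', '108:-2', '109:0', '102:-1', '63:239', '49:254', '55:260', '52:264', '53:266', '60:264', '57:259', '50:248', '73:237', '106:-0', '107:-1', '112:1']
194 ['105:-4', '109:1', '106:-0', '104:2', '33:228', '53:237', '56:248', '57:253', '59:251', '58:251', '56:246', '60:236', '28:224', '42:134', '109:3', '112:0']
197 ['108:1', '112:1', '109:-0', '101:1', '94:28', '43:231', '79:235', '61:240', '61:242', '58:239', '78:235', '33:222', '92:135', '105:131', '76:-2', '109:-2']
200 ['110:-0', '109:1', '103:1', '225:23', '244:25', '6:215', '31:223', '44:226', '52:228', '43:223', '21:223', '13:184', '20:127', '12:126', '21:127', '112:-1']
203 ['98:-1', '88:26', '235:26', '230:23', '244:24', '6:179', '13:189', '20:196', '19:218', '12:196', '6:187', '10:167', '13:90', '36:114', '90:1', '110:-2']
206 ['39:-1', '66:24', '238:25', '231:24', '112:138', '9:160', '6:174', '9:183', '12:187', '14:180', '14:172', '21:83', '6:86', '8:98',
[... 735 characters left out ...]
1', '111:-1', '112:1', '113:-1', '107:1', '115:-1']
224 ['37:2', '36:-2', '35:1', '38:0', '40:26', '15:52', '31:53', '58:6', '36:-2', '32:2', '117:1', '110:1', '113:-4', '110:-1', '111:2', '114:4']
227 ['43:-0', '39:-4', '31:-0', '37:-0', '52:15', '44:11', '30:38', '32:0', '36:-2', '37:-0', '111:2', '115:1', '110:1', '109:-2', '116:1', '114:-4']
230 ['38:1', '30:2', '35:-2', '33:1', '36:2', '36:4', '32:-1', '39:-1', '100:1', '118:3', '111:1', '112:-2', '116:0', '113:1', '110:-3', '111:-0']
233 ['36:-1', '37:1', '35:3', '38:-2', '37:3', '36:1', '47:2', '99:1', '108:-0', '108:-1', '113:1', '118:-5', '110:-2', '109:0', '110:-2', '114:1']
[ 0.55910603 -0.00243867  0.00601918] 0.05008211964585721
```

The lowest visible finger points are about 37 mm up while the TCP reads 6 mm, so the half-open tips hang well behind the TCP. I'll retreat and find the real tip height with a guarded touch on the bare table.

```bash
python3 - <<'E'
from r import *
s=P([.507,-.009])
st=bot.read_state();print(st["position"])
bot.servo_line(W(-.065,s[1],.09),.15)
bot.servo_line(W(s[0]-.085,s[1],.09),.2)
bot.servo_line(W(s[0]-.085,s[1],.012),.12)
r=bot.servo_line(W(s[0]-.085,s[1],-.03),.025,force_limit=6)
st=bot.read_state();print(r,st["position"],P(st["position"]),st["ft_force"],st["finger_gap"],st["clock"])
look("B")
a=cv2.imread("pics/scene_B.png")[110:240,200:390];cv2.imwrite("pics/sB.png",cv2.resize(a,None,fx=4,fy=4))
E
```

```text
[ 0.55910603 -0.00243867  0.00601918]
True [ 0.422645   -0.01964952 -0.02317374] [-0.20258962  0.13789091] [-3.06016748  0.56042786 11.58532094] 0.04986291956962575 10.3917
```

View pics/sB.png

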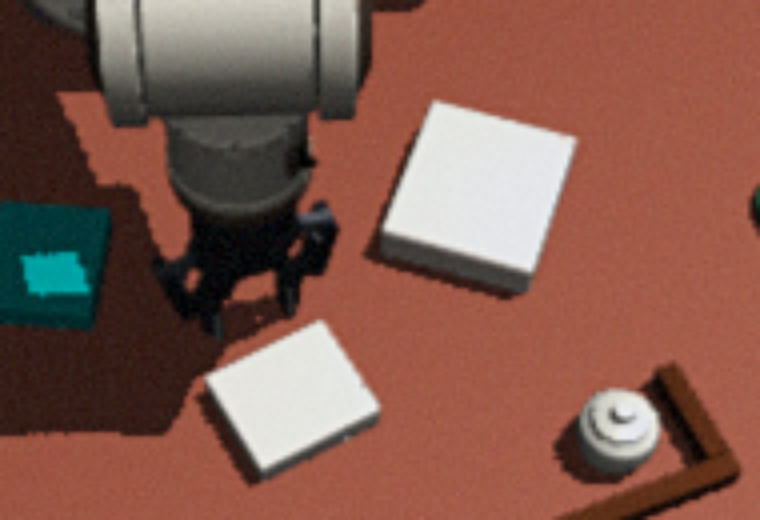

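The fingertips met the table at TCP z = -0.023, so the real tips sit about 23 mm above the reported TCP at this opening. I'll check the lateral position the same way, then push with the TCP at z = -0.014.

```bash
python3 - <<'E'
from r import *
d=load("scene_B.npz")
w=cast(d,[[254.3,192.5],[272.5,187]],0.004);print(w,w.mean(0),"TCP",bot.read_state()["position"])
s=P([.507,-.009])
bot.servo_line(W(s[0]-.085,s[1],-.014),.05)
f0=bot.read_state()["ft_force"];print(f0)
r=bot.servo_line(W(-.11,s[1],-.014),.05,force_limit=26)
st=bot.read_state();print(r,P(st["position"]),st["position"][2],st["ft_force"]-f0,st["clock"])
look("C")
a=cv2.imread("pics/scene_C.png")[130:260,200:390];cv2.imwrite("pics/sC.png",cv2.resize(a,None,fx=4,fy=4))
E
```

```text
[[ 0.42960092 -0.04699668  0.004     ]
 [ 0.42523452  0.01122456  0.004     ]] [ 0.42741772 -0.01788606  0.004     ] TCP [ 0.42269073 -0.01965568 -0.02315895]
[-0.6275421  -0.23502829 -0.2283586 ]
False [-0.10999131  0.1378691 ] -0.01388339135455259 [-0.16203027  0.29970882  0.77186057] 12.8333
```

View pics/sC.png

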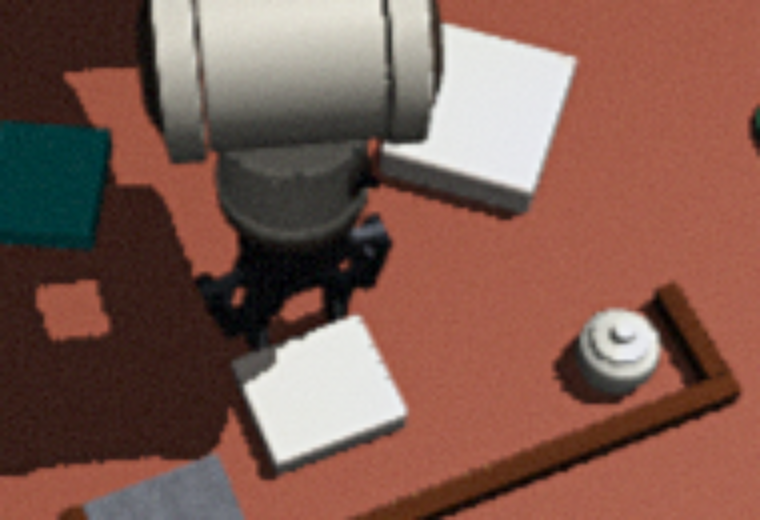

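It works: the slab has moved about 5 cm forward and squared up against both fingers, with its rear edge at (235–358, 320–370) in the zoom. Next I continue to the rail, then push along it.

```bash
python3 - <<'E'
from r import *
y=P([.507,-.009])[1]
r=bot.servo_line(W(-.045,y,-.014),.04,force_limit=24)
st=bot.read_state();print(r,P(st["position"]),st["ft_force"],st["clock"])
p=P(st["position"])
bot.servo_line(W(p[0]-.02,y,-.014),.1)
bot.servo_line(W(p[0]-.02,y,.09),.15)
c=W(-.002,y+.095,.09);o=ori(A,c);print(o)
bot.gripper_to(.035)
bot.reach(c,o)
st=bot.read_state();print(P(st["position"]),st["clock"])
look("D")
a=cv2.imread("pics/scene_D.png")[130:290,200:390];cv2.imwrite("pics/sD.png",cv2.resize(a,None,fx=3.6,fy=3.6))
E
```

```text
True [-0.05577713  0.13812863] [ 0.70810145  0.44607879 -0.00387558] 14.1833
[0, 90, 7.19]
[-0.00212833  0.23267962] 16.9667
```

View pics/sD.png

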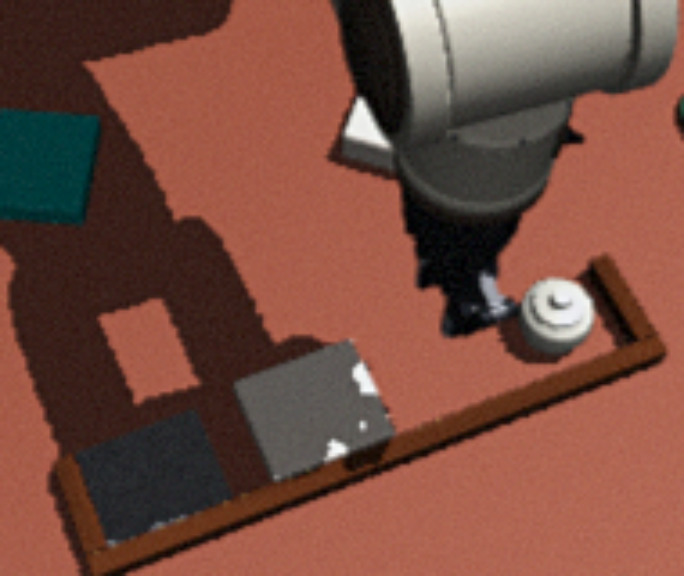

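The slab is flush on the rail in the D view. Next I push along the rail to the end block, starting well clear of the jar.

```bash
python3 - <<'E'
from r import *
y0=P(bot.read_state()["position"])[1]
r=bot.servo_line(W(-.002,y0,-.011),.08,force_limit=9);print("touch",r)
st=bot.read_state();print(st["position"],st["ft_force"])
r=bot.servo_line(W(-.002,.040,-.011),.05,force_limit=26)
st=bot.read_state();print(r,P(st["position"]),st["ft_force"],st["clock"])
look("E")
a=cv2.imread("pics/scene_E.png")[130:290,200:390];cv2.imwrite("pics/sE.png",cv2.resize(a,None,fx=3.6,fy=3.6))
E
```

```text
touch False
[ 0.61014182  0.09941382 -0.01042045] [ 0.08674256  0.93735895 -1.45513394]
True [-0.00238224  0.06196864] [-0.03530099  6.59923331  4.51043457] 21.45
```

View pics/sE.png

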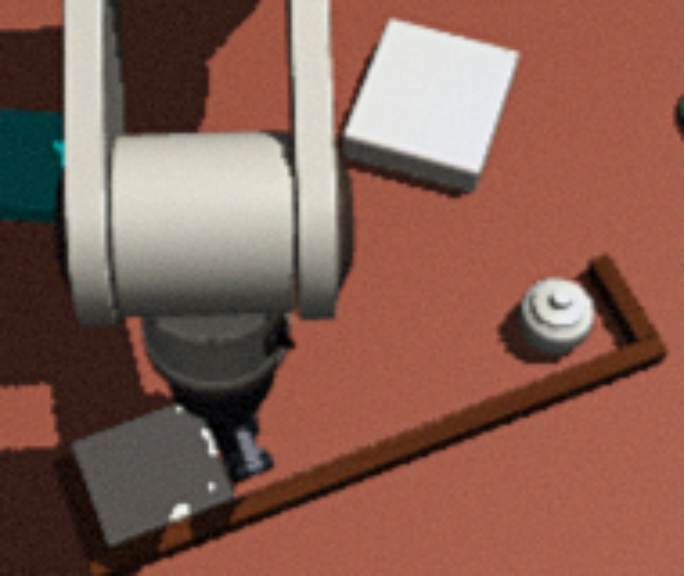

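It stopped at y = 0.062, and flush contact predicts 0.050 + 0.011 = 0.061. Next comes a final press towards the rail, then I back off and check.

```bash
python3 - <<'E'
from r import *
p=P(bot.read_state()["position"])
bot.servo_line(W(p[0],p[1]+.025,-.011),.08)
bot.servo_line(W(p[0],p[1]+.025,.09),.15)
c=W(-.09,0,.09);bot.reach(c,ori(A-90,c))
print("touch",bot.servo_line(W(-.09,0,-.011),.08,force_limit=9))
r=bot.servo_line(W(-.048,0,-.011),.03,force_limit=24)
st=bot.read_state();print(r,P(st["position"]),st["ft_force"],st["clock"])
bot.servo_line(W(-.10,0,-.011),.08);bot.servo_line(W(-.10,0,.1),.15)
bot.goto_joints([-75.974,8.623,82.357,0,89.026,-7.678])
print(bot.read_state()["clock"])
look("F")
for n,uv,r in(("top",(331,160),(170,390,130,300)),("scene",(240,258),(200,400,130,300))):
    a=cv2.imread(f"pics/{n}_F.png")[r[2]:r[3],r[0]:r[1]];cv2.imwrite(f"pics/{n}F.png",cv2.resize(a,None,fx=3.5,fy=3.5))
    d=load(f"{n}_F.npz");c=corners(slabmask(d,uv));w=cast(d,c,.025)
    print(n,P(w.mean(0)),[round(float(np.linalg.norm(w[i]-w[i-1])),4) for i in range(4)],[round((float(np.degrees(np.arctan2(*(w[i]-w[i-1])[[1,0]])))-A)%90,2) for i in range(4)])
E
```

```text
touch False
True [-0.05591114  0.00018714] [-0.00251729 -0.5576054   0.29240317] 26.6083
30.0917
top [-0.00013985  0.00273532] [0.0862, 0.1001, 0.0872, 0.0994] [0.12, 0.33, 0.62, 0.87]
scene [-0.00081625  0.00042778] [0.0859, 0.0975, 0.0858, 0.0963] [89.42, 89.89, 0.18, 89.8]
```

View pics/topF.png

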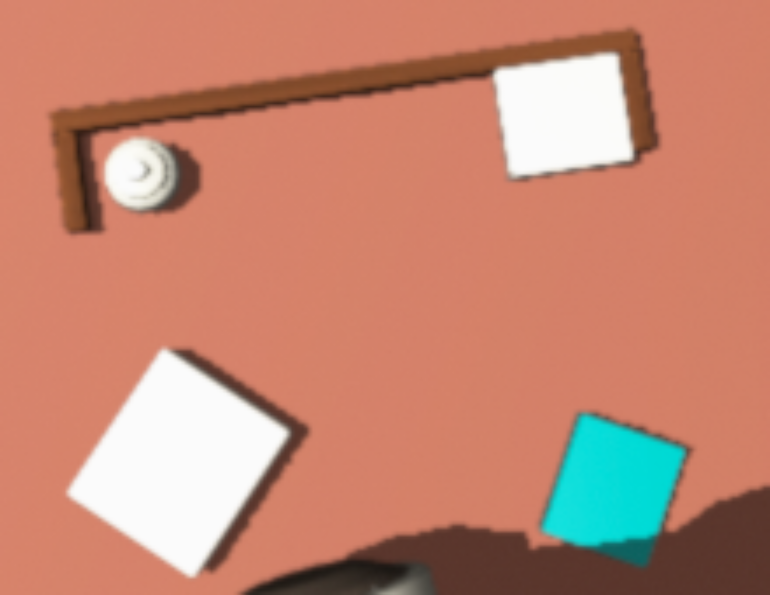

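View pics/sceneF.png

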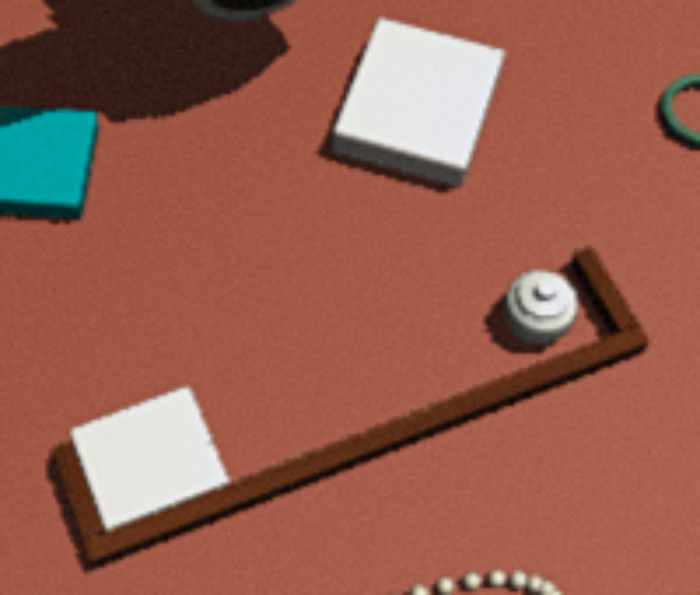

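Both views show the slab flush and square. There may be up to about 1.5 mm left in y, after removing each view's own ledge bias. Time allows one more guarded press towards the end block.

```bash
python3 - <<'E'
from r import *
c=W(-.002,.095,.1);bot.reach(c,ori(A,c))
print("touch",bot.servo_line(W(-.002,.095,-.011),.08,force_limit=9))
r=bot.servo_line(W(-.002,.048,-.011),.03,force_limit=32)
st=bot.read_state();print(r,P(st["position"]),st["ft_force"],st["clock"])
bot.servo_line(W(-.002,.1,-.011),.08);bot.servo_line(W(-.002,.1,.1),.15)
bot.goto_joints([-75.974,8.623,82.357,0,89.026,-7.678])
print(bot.read_state()["clock"])
look("G")
for n,uv in(("top",(331,160)),("scene",(240,258))):
    d=load(f"{n}_G.npz");c=corners(slabmask(d,uv));w=cast(d,c,.025)
    print(n,P(w.mean(0)),[round((float(np.degrees(np.arctan2(*(w[i]-w[i-1])[[1,0]])))-A)%90,2) for i in range(4)])
    d0=load(f"{n}0.npz");df=abs(d["pixels"].astype(int)-d0["pixels"]).max(2)>60
    nn,l,s,cc=cv2.connectedComponentsWithStats(df.astype(np.uint8));print([s[i].tolist() for i in range(1,nn) if s[i,4]>15])
a=cv2.imread("pics/top_G.png")[130:300,170:390];cv2.imwrite("pics/tG.png",cv2.resize(a,None,fx=3.5,fy=3.5))
E
```

```text
touch False
True [-0.00220065  0.06199119] [0.02598409 5.73862617 3.37796463] 35.15
39.0167
top [-0.0003028   0.00273493] [0.12, 89.89, 0.62, 0.97]
[[311, 145, 42, 35, 1141], [267, 191, 46, 40, 1231], [550, 322, 9, 6, 30], [521, 325, 37, 18, 237], [514, 342, 17, 21, 202], [539, 344, 5, 9, 34], [528, 347, 7, 5, 26]]
scene [-0.00086708  0.0004025 ] [89.42, 0.25, 89.76, 89.8]
[[249, 190, 46, 42, 1109], [220, 241, 46, 40, 1119]]
```

View pics/tG.png

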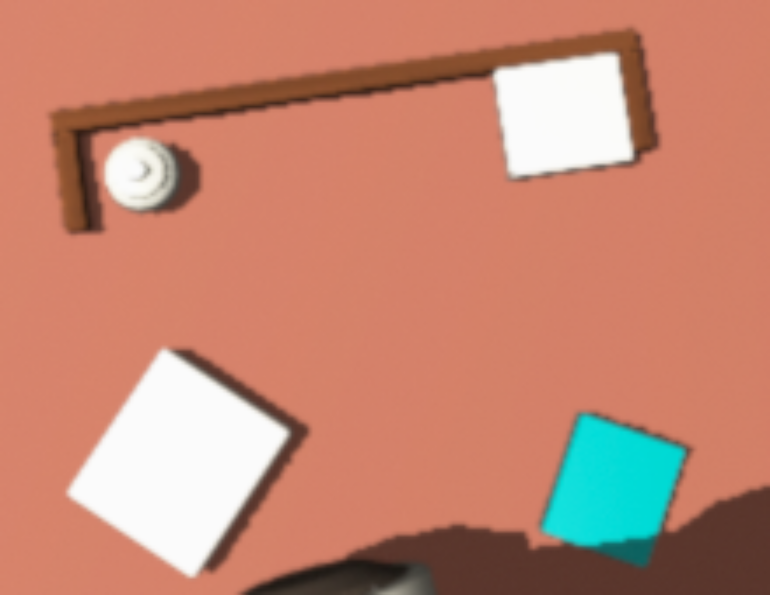

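The harder press stopped at the same place, so the slab is hard against the end block, and nothing else on the table has changed. I'm handing in the job.

```bash
python3 -c "
from bench import bot
print(bot.finish_job())"
```

```text
the job is handed in; nothing more can be done
None
```

I slid the smaller white slab to the rail with two finger contacts, then along it to the end block. I pressed it home once more in each direction, backed off and handed in at about 39 s; no verdict was given.

**Last checks that passed:**
- **Towards the rail:** the slab centre is within about 1 mm of the pad centre in both views.
- **Square to the ledge:** within about 1°.
- **Hard contact:** the presses stopped where flush contact predicts, and a harder second press on the end block stopped at the same spot.
- **Everything else:** comparing first and last pictures, only the slab and the gripper fingers changed. The jar, bangle and dish did not move.

**Checks that failed or disagreed:**
- **First push:** it passed over the slab without moving it. At the partial opening I used, the fingertips sat about 23 mm above the reported tool point, more than the 13 mm described. A guarded touch on the table found this, and I lowered the tool for the later pushes.
- **Towards the end block:** the two views disagree on the slab centre, +2.7 mm from the top camera and +0.4 mm from the scene camera. Corrected for each view's own ledge reading, both give about +1.5 mm, inside the 4 mm limit.
- **Slab height at the start:** one corner measured 22 mm and the others 24–26 mm, against the stated 25 mm.

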